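# Weigh a cup of nuts in its tapered holder

### The job

Stand the empty aluminium holder upright in the middle of the scale's pan and let go of it, then press the tare key all the way down. After that, lower the cup of nuts upright into the holder until the sleeve inside just carries it, and let go gently: do not drop it in, and do not push it so that it wedges tight. Leave the spray can, tape, white cup and brass weight where they stand, and do not press tare again with the nuts on the scale.

Things in the scene. Friction and masses are not known exactly. Their poses are not given: they have to be found in the camera images.
- holder: Loose empty holder of bare aluminium, a round tapered open beaker 88 mm high, about 0.3 kg; outside diameter 56 mm at the foot and 70 mm at the rim (66 mm at 64 mm height), wall 3 mm, floor 5 mm thick. Origin at the centre of its underside, z up along its axis. Inside sits a black rubber sleeve (see holder_rim)
- holder_rim (a point): Centre of the holder's mouth, 88 mm above its underside. In it is a black conical rubber sleeve, 22 mm high, bore 52 mm at its top narrowing to 44.5 mm, left at an unknown depth: its top is 2 to 32 mm below the rim. It carries the cup, but a push above 20 N drives it down and wedges the cup. Off-centre, the cup touches one side early and falls farther in when let go
- nutcup: Loose grey plastic cup filled with steel nuts, 126 mm high, about 0.25 kg. Its lower 60 mm is a cone, 36 mm across at the foot and 56 mm at the top; above that a straight round band 58 mm across up to the top, which is where to grip it. Origin at the centre of its underside, z up. Seated, 44 to 78 mm of it stands above the holder's rim, by the sleeve's depth
- scale: Fixed grey bench scale, 170 mm (x) by 272 mm (y); origin under it on the table, x away from its front. The pan is at its +y end, the lower 30 mm high key panel at its -y end
- pan_top (a point): Centre of the top of the square steel pan, 140 by 140 mm, 64 mm above the table. The pan is sprung: it sinks 0.2 mm per newton, at most 6 mm
- tare (a joint): Travel of the round grey tare key, 26 mm across: 0 up, 0.006 m fully down (takes 5 N); springs back. It counts as pressed past 0.004
- tare_top (a point): Centre of the top of the tare key, about 52 mm above the table; it is pressed straight down
- spraycan: Bystander: blue closed spray can, 52 mm across, 170 mm high. Origin under its centre
- tape: Bystander: roll of grey tape lying flat, 100 mm across, 50 mm high. Origin under its centre
- bigcup: Bystander: empty white plastic cup, thin-walled and tapered, 84 mm across the rim, 75 mm high; not part of the job. Origin under its centre
- weight: Bystander: small solid brass cylinder, 40 mm across, 35 mm high. Origin under its centre
Things that resemble listed ones, but are neither listed nor needed, are in the scene too. What is shaped like the holder but purple or red is not meant.

How it is judged (in metres and radians):
On the way, in this order (a step that is already met when the one before it is completed fails the run):
1. the empty holder stands on the pan, let go (horizontal distance between holder and pan_top below 0.03 m and z of holder in the frame of pan_top between -0.004 and 0.004 m and angle between holder's own z axis and vertical below 0.06 rad and contact force between the fingers and holder below 0.1 N and linear speed of holder below 0.02 m/s), for 0.3 s.
2. the tare key is pressed down with only the empty holder on the pan (value of joint tare above 0.004 m and contact force between nutcup and holder below 0.1 N and contact force between nutcup and scale below 0.1 N and horizontal distance between holder and pan_top below 0.03 m and z of holder in the frame of pan_top between -0.004 and 0.004 m and angle between holder's own z axis and vertical below 0.06 rad), for 0.05 s.
At the end, for the whole second after the job is handed in: The holder stands upright (0.06 rad) on the pan within 30 mm of its centre; the cup of nuts sits in its sleeve, its underside 6 to 46 mm above the holder's, its axis within 4 mm at the foot and 0.05 rad of the holder's, carried by it; both are released and at rest (all of step 1 and z of nutcup in the frame of holder between 0.006 and 0.046 m and horizontal distance between nutcup and holder below 0.004 m and angle between the z axis of nutcup and the z axis of holder, either way round below 0.05 rad and contact force between nutcup and holder above 0.8 N and contact force between the fingers and nutcup below 0.1 N and linear speed of nutcup below 0.02 m/s); the robot touches nothing.
It fails at once if the cup of nuts is pushed into the holder with more than 12 N (contact force between nutcup and holder above 12 N and contact force between the fingers and nutcup above 1 N).
It fails at once if the cup of nuts is dropped: it moves faster than 0.25 m/s out of the fingers (a fall of about 3 mm) (contact force between the fingers and nutcup below 0.1 N and linear speed of nutcup above 0.25 m/s).
It fails at once if tare pressed with the nuts in the holder (value of joint tare above 0.004 m and contact force between nutcup and holder above 0.5 N).
It fails at once if a bystander is moved more than 30 mm (distance of any of spraycan, tape, bigcup, weight from where it was at the start of the episode above 0.03 m).
It also fails if it takes over 72 s, if anything falls off the work surface, if the arm or the gripper's body presses on something with over 40 N, if the wrist force passes 120 N, or if a joint passes its speed limit or range.

### The arm

A 6-joint arm with a two-finger parallel gripper is mounted at the origin on the work surface. World frame = base frame: x ahead of the robot, y to its left, z up, the work surface at z = 0. Lengths are in m, angles in degrees, forces in N, time in s.
With the tool pointing down it reaches from about 0.4 to 0.825 m from the base axis. Payload 7 kg.
Tool frame: the origin (TCP) lies midway between the tips of the shut fingers; the grasp point (between the pads) lies 19 mm behind it; x points along the fingers, z is the direction in which the jaws open and shut, and the axes are right-handed (so a half turn about x gives the same grasp; the last joint's range is limited). The gripper opens to 88 mm and grips with 3 to 60 N. Pads are 19 mm wide; open, the fingers measure 130 mm over their backs; the gripper's body (78 mm by 193 mm) begins 47 mm behind the grasp point.
Start: joints at [88.127, 20.546, 0.682, 0, -70.136, -16.507], TCP at [0.213, 0.641, 0.227] pointing down, gripper open.
Joint ranges: [-176.03, 176.03], [-82.01, 121.73], [-58.28, 71.71], [-173.87, 95.51], [-174.79, -0.11], [-173.66, 173.66]. Speed limits (degrees/s): [136.94, 136.94, 172.46, 180, 180, 180].

### API

Orientations are given as [roll, pitch, yaw] about the fixed x, y, z axes, in that order (R = Rz(yaw) Ry(pitch) Rx(roll)).
In Python, from plant import ctrl gives the robot as it stands.
- The arm moves only by the tool servo_tool, never from a script. Its argument "motion" is a list of rows, each an object with "offset": the shift along the tool's x, y, z in m, a list of three; "roll": the turn about the tool's x in degrees; "claw": the opening, from -1 (shut) to 1 (fully open), so that 0 is half open. In form: [{"offset": [x, y, z], "roll": roll, "claw": claw}, ...]. A call has 1 to 12 rows; each row shifts and turns the commanded pose from where the row before left it, along the tool's axes as they then stand; what a row does not reach is not made up. A row lasts 1/8 s, in which the tool goes at most 62.5 mm and 10.7 degrees, less where a joint would pass 70% of its speed; a pose out of reach is approached as far as the arm can. A call is refused whole if a number of a shift passes 0.0625 or a number of a turn 10.7, either way. A call with a gripper value outside its range is refused whole. The fingers move at their own pace and stop on an object; the grip force is fixed at half the most. Time passes only in rows, so rows that do not move let the fingers close. It gives the time, the measured TCP pose, the force and the opening at its end, in the units of the state.
- ctrl.get_obs(): the state, without advancing time (a new reading comes with each control period).
- ctrl.snapshot(name): name is "scene" or "top" or "wrist"; returns a dict with "frame" (400x640x3 uint8, blue, green, red), "z_map" (400x640 float32, m along the optical axis (not along the pixel's ray), 0 where there is no reading), "mtx" (3x3 intrinsics, pixels), "k1" (the pictures are not rectified: a ray, as slopes to the right and down, at radius r is drawn at 1 + k1 r^2 times it, then the intrinsics apply), "extrinsics" (4x4, takes a point from camera to world coordinates). Camera axes: x right, y up, looking along -z (the intrinsics and any distortion apply to the point x, -y, -z); pixel columns grow to the right and rows downward; lengths in m; the calibration is good to about 2 mm. A picture is of the moment at which its call begins.
- ctrl.close_job(): hands the job in, once; it reports no verdict.
The state is a dict: "clock": time; "joint_pos": joint angles; "qvel": joint speeds; "tau": joint torques, N m; "tool_pos": TCP position; "orientation": TCP orientation; "force": force on the tool from outside, world axes, zero at the start; "moment": the same for the moment, N m; "opening": finger opening in m.
Only numpy, scipy, OpenCV 4.12 (cv2) and the standard library are available. Lean on these libraries where they do the work, as an engineer would, in place of code of your own. Each camera call takes 0.05 s, during which the arm holds its last target.

## Working session

There is one attempt and no reset: what is moved stays moved. The work goes in short steps, Python scripts to look and compute and a tool call to move; the robot and the scene stay as the last step left them, time stands still between calls to the robot, and variables do not carry over. Pictures are saved under pics/ and viewed, and the job is handed in when it is done.

Besides the shell and the picture viewer there is one more tool, called after "Emit:" as a command line: name --argument value ..., lists and objects as JSON in quotes. servo_tool: Moves the arm, as the interface text tells. Its arguments: {"type":"object","properties":{"motion":{"type":"array"}},"required":["motion"]}

```bash
mkdir -p pics; ls
cat > h.py <<'E'
from plant import ctrl
import numpy as np, cv2
def snap(n,f):
    s=ctrl.snapshot(n); cv2.imwrite('pics/'+f+'.png',s['frame']); np.savez('pics/'+f+'.npz',**{k:np.array(v) for k,v in s.items()}); return s
def load(f): return dict(np.load('pics/'+f+'.npz'))
def rays(s,uv):
    K=s['mtx'];k=float(s['k1'])
    uv=np.atleast_2d(np.array(uv,float))
    p=cv2.undistortPoints(uv.reshape(-1,1,2),K,np.array([k,0,0,0.])).reshape(-1,2)
    d=np.c_[p[:,0],-p[:,1],-np.ones(len(p))]
    E=s['extrinsics']; return E[:3,3],d@E[:3,:3].T,d
def onplane(s,uv,z):
    o,d,_=rays(s,uv); t=(z-o[2])/d[:,2]; return o+d*t[:,None]
def cloud(s):
    h,w=s['z_map'].shape; vv,uu=np.mgrid[:h,:w]
    o,d,_=rays(s,np.c_[uu.ravel(),vv.ravel()]); P=o+d*s['z_map'].reshape(-1,1)
    P[s['z_map'].ravel()==0]=np.nan
    return P.reshape(h,w,3)
E
python3 - <<'E'
from h import *
print(ctrl.get_obs())
for n in['scene','top','wrist']:
    s=snap(n,n+'0'); print(n,s['mtx'].tolist(),s['k1'],np.round(s['extrinsics'],3).tolist())
E
```

```text
pics
{'clock': 0.0, 'joint_pos': array([ 8.81263341e+01,  2.05922240e+01,  6.33805300e-01, -1.90387573e-02,
       -7.01339849e+01, -1.65068660e+01]), 'qvel': array([-0.00809064, -0.08645545,  0.01665125, -0.02476518, -0.0706336 ,
        0.0520661 ]), 'tau': array([-1.12643229e-03, -5.82722211e+01,  2.93062431e+01,  6.99694186e+00,
        7.00664241e-03, -1.47305182e-04]), 'tool_pos': array([0.21272429, 0.64010357, 0.22561741]), 'orientation': array([   5.54649943,   89.90587853, -102.84051668]), 'force': array([-0.48704856,  0.07720387, -0.58320354]), 'moment': array([ 0.00896991, -0.01380244, -0.02493686]), 'opening': 0.08796830957631888}
scene [[431.4170031735685, 0.0, 322.99817551502707], [0.0, 431.4170031735685, 195.21835908573496], [0.0, 0.0, 1.0]] 0.017566787289938175 [[0.631, -0.61, 0.479, 1.001], [0.776, 0.499, -0.386, -0.406], [-0.004, 0.615, 0.788, 0.889], [0.0, 0.0, 0.0, 1.0]]
top [[422.2364368846508, 0.0, 320.44246438938995], [0.0, 422.2364368846508, 196.57537593076037], [0.0, 0.0, 1.0]] -0.10845524175032985 [[-0.008, 0.985, -0.172, 0.338], [-1.0, -0.008, -0.002, 0.003], [-0.003, 0.172, 0.985, 1.142], [0.0, 0.0, 0.0, 1.0]]
wrist [[319.10175821206553, 0.0, 319.34346837171563], [0.0, 319.10175821206553, 198.75997750343902], [0.0, 0.0, 1.0]] -0.015446099114897135 [[-0.316, 0.904, 0.288, 0.291], [-0.949, -0.301, -0.095, 0.614], [0.001, -0.303, 0.953, 0.384], [0.0, 0.0, 0.0, 1.0]]
```

View pics/scene0.png

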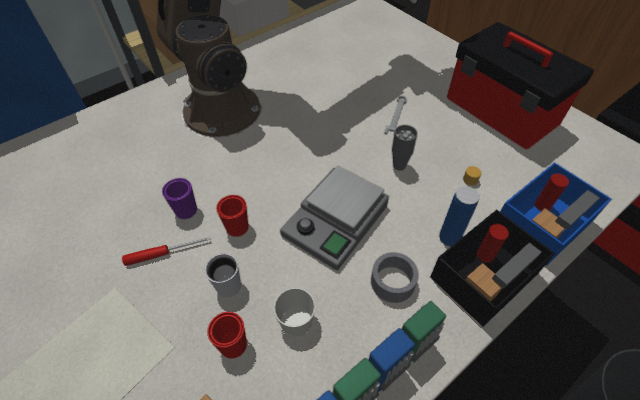

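View pics/top0.png

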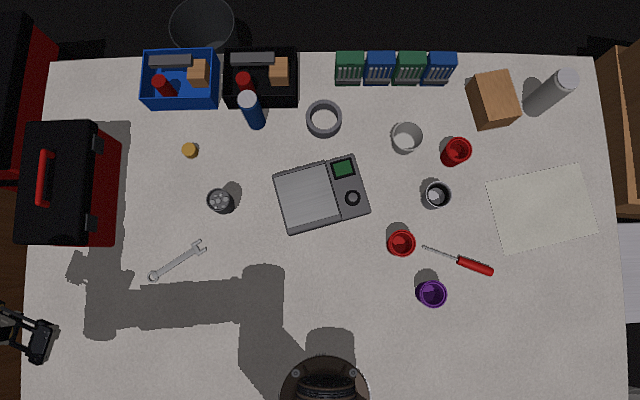

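View pics/wrist0.png

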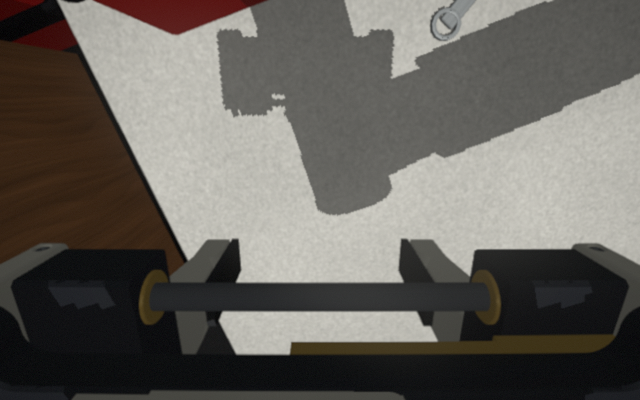

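Top view: holder candidates are the grey beaker (436,193), red ones (456,150) and (401,243), and purple (432,293). Only the grey one is bare aluminium with a black sleeve. The nut cup is at (221,200), and the scale at (322,194) with a knob or key at (352,198). I'll confirm with crops.

Run:
```python
from h import *
t=cv2.imread('pics/top0.png'); s=cv2.imread('pics/scene0.png')
a=cv2.resize(t[150:240,390:480],(390,390),interpolation=cv2.INTER_CUBIC)
b=cv2.resize(t[145:245,265:380],(400,390),interpolation=cv2.INTER_CUBIC)
cv2.imwrite('pics/c1.png',np.hstack([a,b]))
a=cv2.resize(s[240:310,190:260],(390,390),interpolation=cv2.INTER_CUBIC)
b=cv2.resize(s[180:270,270:360],(390,390),interpolation=cv2.INTER_CUBIC)
cv2.imwrite('pics/c2.png',np.hstack([a,b]))
S=load('top0');P=cloud(S)
for n,u,v in [('pan',307,197),('knob',352,198),('panel',335,205),('green',343,167),('holder rim',447,183),('holder in',436,193),('nut',221,200),('spray',246,97),('tape',310,125),('big',407,137),('weight?',190,150)]: print(n,np.round(P[v,u],3))
```

```text
pan [0.526 0.04  0.066]
knob [ 0.523 -0.077  0.059]
panel [ 0.504 -0.033  0.065]
green [ 0.612 -0.057  0.037]
holder rim [ 0.574 -0.348 -0.   ]
holder in [ 0.545 -0.315  0.001]
nut [0.512 0.252 0.113]
spray [0.759 0.186 0.169]
tape [0.726 0.032 0.051]
big [ 0.705 -0.24   0.008]
weight? [0.665 0.363 0.035]
```

View pics/c1.png

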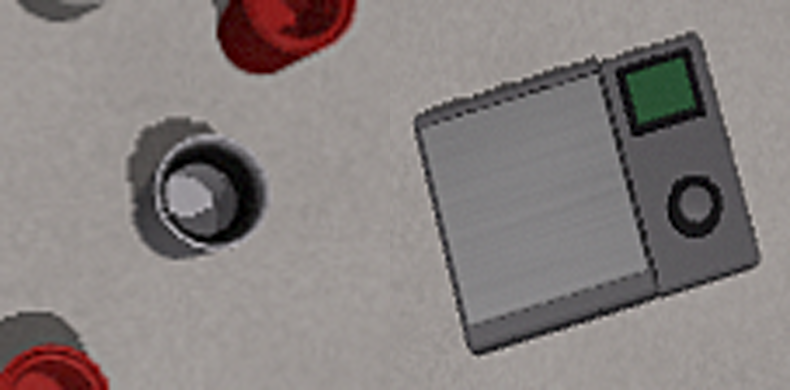

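View pics/c2.png

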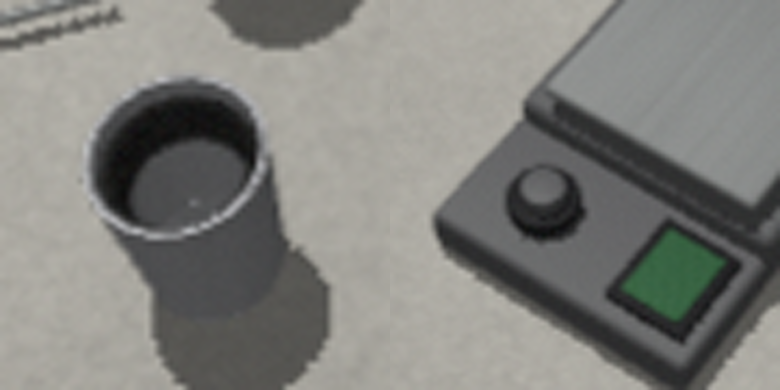

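The crops confirm it: the grey beaker at (436,193) in the top view is bare metal with a black sleeve. The tare key is the grey-topped button at (352,198), inside a black ring. Next I'll measure both.

```bash
python3 - <<'E'
from h import *
def circ(P):
    A=np.c_[2*P[:,:2],np.ones(len(P))]; c=np.linalg.lstsq(A,(P[:,:2]**2).sum(1),rcond=None)[0]; return c[:2],np.sqrt(c[2]+c[:2]@c[:2])
for n in['top0','scene0']:
    S=load(n);P=cloud(S).reshape(-1,3); ok=~np.isnan(P[:,0]);P=P[ok]
    def near(x,y,r,lo,hi): return P[(np.hypot(P[:,0]-x,P[:,1]-y)<r)&(P[:,2]>lo)&(P[:,2]<hi)]
    H=near(.545,-.30,.06,.083,.095); print(n,'holder rim',len(H),circ(H) if len(H)>5 else'', H.mean(0).round(4))
    N=near(.512,.25,.06,.105,.14); print('nut top',len(N),circ(N), N.mean(0).round(4),N[:,2].max())
    Q=near(.53,.04,.12,.061,.069); r=cv2.minAreaRect((Q[:,:2]*1000).astype(np.float32)); print('pan',len(Q),r,np.median(Q[:,2]))
    Q=near(.523,-.077,.025,.045,.062); print('key',len(Q),Q.mean(0).round(4),np.percentile(Q[:,2],[10,50,90]), cv2.minEnclosingCircle((Q[:,:2]*1000).astype(np.float32)))
# holder rim by ellipse : bright ring contour in top
E
python3 - <<'E'
from h import *
S=load('top0'); P=cloud(S)
im=cv2.cvtColor(S['frame'],cv2.COLOR_BGR2GRAY)
np.set_printoptions(linewidth=250)
print((P[178:212:1,420:455:1,2]*1000)[::2,::2].round())
E
```

```text
top0 holder rim 135 (array([ 0.52727517, -0.29766492]), np.float64(0.033520668681582745)) [ 0.528  -0.2998  0.0876]
nut top 456 (array([0.51200175, 0.25854878]), np.float64(0.021648602865344778)) [0.5125 0.2595 0.1147] 0.13130678883705516
pan 2692 ((530.8216552734375, 42.62802505493164), (140.31585693359375, 139.82969665527344), 15.513254165649414) 0.06479253906847793
key 94 [ 0.5268 -0.0782  0.051 ] [0.04567667 0.05164279 0.05422395] ((527.5610961914062, -79.27005767822266), 20.177255630493164)
scene0 holder rim 163 (array([ 0.52631756, -0.29827386]), np.float64(0.033034718165492825)) [ 0.5247 -0.2971  0.0856]
nut top 386 (array([0.51313555, 0.2579169 ]), np.float64(0.02494534091412981)) [0.512  0.2598 0.1142] 0.12834063278327923
pan 1749 ((530.7059326171875, 41.82365036010742), (141.44662475585938, 141.14700317382812), 15.601000785827637) 0.06231709996266166
key 78 [ 0.528  -0.0812  0.0493] [0.04747456 0.04937694 0.05114845] ((527.2315673828125, -81.09261322021484), 13.066632270812988)
[[ 0. -1.  1.  1.  3.  2.  2.  2. -1.  0. -1.  1.  3.  3.  0. -0. -1.  1.]
 [ 1.  1.  4.  1. -0. 
[... 478 characters left out ...]
63. 70. 79. 79. 91.  3.]
 [ 1. 36. 69. 90.  7.  9.  2.  9.  3.  5. 19. 31. 40. 68. 79. 79. 87.  4.]
 [-0. 37. 71. 88.  8.  2.  4.  3.  4.  3. 10. 24. 35. 66. 82. 79. 86. -1.]
 [ 5. 37. 62. 86. 82.  8.  6.  7.  8.  6.  5. 22. 32. 70. 82. 79.  3. -1.]
 [ 1. 31. 60. 77. 91.  4.  4.  3.  5.  7.  4. 24. 67. 79. 77. 90. -1.  2.]
 [ 5. 26. 45. 68. 84. 81.  7.  6.  5.  9. 11. 65. 76. 77. 85. -0. -2. -1.]
 [ 4.  9. 30. 50. 67. 85. 86. 79. 80. 61. 78. 81. 80. 83. 88. -2.  4. -3.]
 [-1.  1. 13. 32. 48. 61. 73. 85. 90. 89. 86. 93. 89.  3.  6.  0.  0. -4.]
 [-1. -0.  1.  8. 17. 36. 42. 57. 57.  2.  1. -3. -3.  0. -0. -2.  2.  0.]
 [-1.  1. -1.  2.  3.  2.  5.  2.  5.  1.  1.  3.  1. -0.  4. -0.  2.  3.]]
```

Emit:
servo_tool --motion '[{"offset":[0,0,0],"roll":10.3,"claw":1},{"offset":[0,0,0],"roll":10.3,"claw":1},{"offset":[0,0,0],"roll":10.3,"claw":1},{"offset":[0,0,0],"roll":10.3,"claw":1},{"offset":[0,0,0],"roll":10.3,"claw":1},{"offset":[0,0,0],"roll":10.3,"claw":1},{"offset":[0,0,0],"roll":9.9,"claw":1}]'

```text
clock: 1.02
tool_pos: [0.2128, 0.6404, 0.2262]
orientation: [76.9, 90.0, -103.5]
force: [0.1, 0.3, 1.2]
opening: 0.0875
```

```bash
cat >> h.py <<'E'
from scipy.spatial.transform import Rotation as Ro
def st():
    o=ctrl.get_obs(); R=Ro.from_euler('xyz',o['orientation'],degrees=True).as_matrix()
    print('t',round(o['clock'],2),'tcp',o['tool_pos'].round(4),'F',o['force'].round(2),'open',round(o['opening'],4),'J',o['joint_pos'].round(1)); print(R.round(3).tolist()); return o,R
def to(p):
    o,R=st(); print('offset',(R.T@(np.array(p)-o['tool_pos'])).round(4))
E
python3 -c "
from h import *
to([.527,.5,.227])"
```

```text
t 1.02 tcp [0.2128 0.6404 0.2262] F [0.08 0.28 1.19] open 0.0875 J [ 88.1  20.6   0.7  -0.  -70.1 -88.5]
[[-0.0, -0.007, -1.0], [-0.001, -1.0, 0.007], [-1.0, 0.001, 0.0]]
offset [-0.0008  0.1381 -0.3152]
```

Emit:
servo_tool --motion '[{"offset":[0,0.02,-0.045],"roll":0,"claw":1},{"offset":[0,0.02,-0.045],"roll":0,"claw":1},{"offset":[0,0.02,-0.045],"roll":0,"claw":1},{"offset":[0,0.02,-0.045],"roll":0,"claw":1},{"offset":[0,0.02,-0.045],"roll":0,"claw":1},{"offset":[0,0.02,-0.045],"roll":0,"claw":1},{"offset":[0,0.02,-0.045],"roll":0,"claw":1},{"offset":[0,0.05,0],"roll":0,"claw":1},{"offset":[0,0.05,0],"roll":0,"claw":1},{"offset":[0,0.05,0],"roll":0,"claw":1},{"offset":[0,0.05,0],"roll":0,"claw":1},{"offset":[0,0,0],"roll":0,"claw":1}]'

```text
clock: 2.52
tool_pos: [0.5272, 0.297, 0.2271]
orientation: [-70.0, 90.0, 109.7]
force: [0.2, -0.1, -0.3]
opening: 0.0876
```

```bash
python3 -c "
from h import *
to([.527,-.298,.227]); snap('wrist','w1')"
```

```text
t 2.52 tcp [0.5272 0.297  0.2271] F [ 0.17 -0.09 -0.31] open 0.0876 J [ 47.9  14.   -8.5  -0.  -67.5 -48.1]
[[-0.0, -0.004, -1.0], [0.0, -1.0, 0.004], [-1.0, -0.0, 0.0]]
offset [ 0.      0.595  -0.0023]
```

View pics/w1.png

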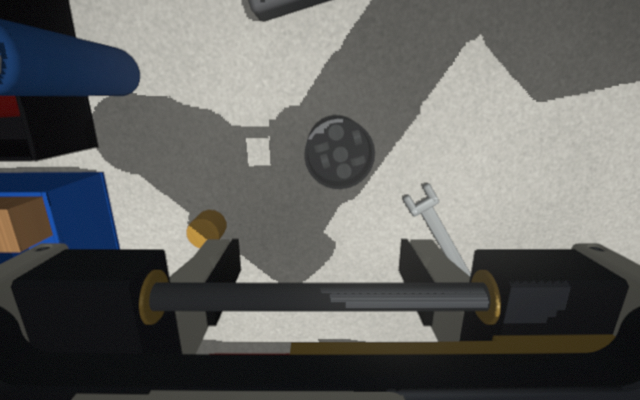

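The wrist view shows the nut cup at (340,152), brass weight at (207,228) and spray can at upper left. I'll measure the cup from its dark rim disc at z=0.126.

Run:
```python
from h import *
S=load('w1'); P=cloud(S)
z=P[...,2]; m=((z>.118)&(z<.135)).astype(np.uint8); m[:80]=0;m[235:]=0;m[:,:260]=0;m[:,420:]=0
c=max(cv2.findContours(m,0,1)[0],key=cv2.contourArea)
h=cv2.convexHull(c).reshape(-1,2).astype(float); print(cv2.fitEllipse(h.astype(np.float32)))
q=onplane(S,h,.126); print(cv2.minEnclosingCircle((q[:,:2]*1000).astype(np.float32)), cv2.fitEllipse((q[:,:2]*1000).astype(np.float32)))
```

```text
((339.295166015625, 153.10446166992188), (70.2982406616211, 71.16747283935547), 41.618492126464844)
((510.82073974609375, 258.8984680175781), 29.16626739501953) ((510.9243469238281, 258.9927062988281), (57.73467254638672, 58.22886657714844), 23.205474853515625)
```

Emit:
servo_tool --motion '[{"offset":[0,0.054,0],"roll":0,"claw":1},{"offset":[0,0.054,0],"roll":0,"claw":1},{"offset":[0,0.054,0],"roll":0,"claw":1},{"offset":[0,0.054,0],"roll":0,"claw":1},{"offset":[0,0.054,0],"roll":0,"claw":1},{"offset":[0,0.054,0],"roll":0,"claw":1},{"offset":[0,0.054,0],"roll":0,"claw":1},{"offset":[0,0.054,0],"roll":0,"claw":1},{"offset":[0,0.054,0],"roll":0,"claw":1},{"offset":[0,0.03,0],"roll":0,"claw":1},{"offset":[0,0,0],"roll":0,"claw":1}]'

```text
clock: 3.95
tool_pos: [0.527, -0.2172, 0.2259]
orientation: [3.2, 89.9, -177.0]
force: [-0.1, 0.7, 0.5]
opening: 0.0879
```

```bash
python3 -c "
from h import *
to([.527,-.298,.043]); snap('wrist','w2')"
```

```text
t 3.95 tcp [ 0.527  -0.2172  0.2259] F [-0.08  0.67  0.45] open 0.0879 J [ -2.7  10.8 -12.9   0.  -66.4   2.5]
[[-0.001, -0.004, -1.0], [-0.0, -1.0, 0.004], [-1.0, 0.0, 0.001]]
offset [ 0.1829  0.0807 -0.0004]
```

View pics/w2.png

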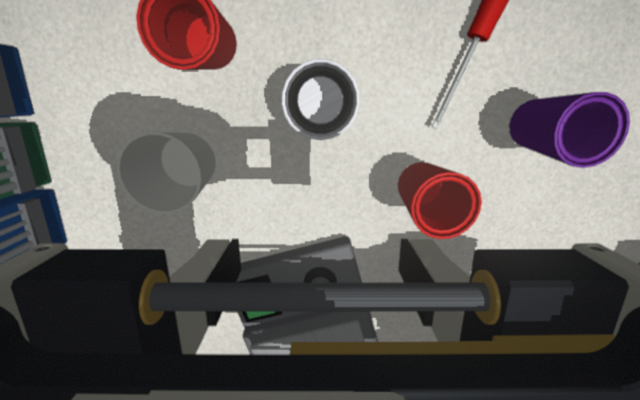

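The wrist view shows the aluminium holder at (320,98), with red beakers at (440,200) and (185,25). I'll measure its rim, and how deep the sleeve sits.

Run:
```python
from h import *
S=load('w2'); P=cloud(S); z=P[...,2]
def rim(box,hz=.088):
    u0,u1,v0,v1=box
    m=np.zeros(z.shape,np.uint8); m[v0:v1,u0:u1]=((z>hz-.006)&(z<hz+.007))[v0:v1,u0:u1]
    c=max(cv2.findContours(m,0,1)[0],key=cv2.contourArea); h=cv2.convexHull(c).reshape(-1,2).astype(float)
    q=onplane(S,h,hz); print(cv2.fitEllipse((q[:,:2]*1000).astype(np.float32)))
rim((270,370,50,150)); rim((390,500,150,240)); rim((120,230,0,80))
np.set_printoptions(linewidth=250)
print((z[98,280:362]*1000).round().tolist()); print((z[58:142,320]*1000).round().tolist())
print(S['frame'][98,280:362].mean(1).round().tolist())
```

```text
((525.9805297851562, -297.2624206542969), (68.6177749633789, 69.1495361328125), 88.54467010498047)
((403.1965026855469, -198.05023193359375), (68.8090591430664, 71.17694091796875), 44.82076644897461)
((644.6434326171875, -357.9542236328125), (68.3097915649414, 70.52751922607422), 75.4561767578125)
[-1.0, 1.0, 88.0, 89.0, 89.0, 87.0, 81.0, 76.0, 79.0, 80.0, 80.0, 79.0, 77.0, 75.0, 73.0, 67.0, 64.0, 60.0, 6.0, 6.0, 6.0, 4.0, 6.0, 5.0, 5.0, 7.0, 6.0, 4.0, 4.0, 5.0, 6.0, 5.0, 6.0, 7.0, 4.0, 8.0, 4.0, 7.0, 5.0, 5.0, 5.0, 5.0, 5.0, 6.0, 6.0, 6.0, 5.0, 4.0, 5.0, 4.0, 5.0, 6.0, 6.0, 5.0, 4.0, 5.0, 7.0, 5.0, 6.0, 6.0, 5.0, 4.0, 6.0, 58.0, 63.0, 67.0, 70.0, 73.0, 77.0, 79.0, 81.0, 81.0, 78.0, 72.0, 79.0, 85.0, 86.0, 88.0, 90.0, 88.0, -1.0, 1.0]
[1.0, 89.0, 88.0, 89.0, 87.0, 86.0, 81.0, 76.0, 81.0, 80.0, 80.0, 81.0, 80.0, 79.0, 75.0, 72.0, 69.0, 63.0, 59.0, 6.0, 5.0, 6.0, 5.0, 6.0, 4.0, 5.0, 5.0, 6.0, 5.0, 5.0, 6.0, 5.0, 6.0, 4.0, 6.0, 5.0, 6.0, 5.0, 5.0, 6.0, 5.0, 4.0, 6.0, 4.0, 4.0, 5.0, 5.0, 5.0, 5.0, 5.0, 6.0, 6.0, 6.0, 5.0, 6.0, 5.0, 7.0, 6.0, 5.0, 7.0, 7.0, 5.0, 5.0, 6.0, 4.0, 10.0, 62.0, 66.0, 71.0, 73.0, 75.0, 80.0, 80.0, 80.0, 79.0, 70.0, 75.0, 81.0, 86.0, 89.0, 88.0, 88.0, 1.0, 0.0]
[108.0, 137.0, 196.0, 228.0, 223.0, 155.0, 121.0, 112.0, 72.0, 53.0, 52.0, 50.0, 49.0, 47.0, 47.0, 46.0, 57.0, 104.0, 177.0, 223.0, 228.0, 227.0, 227.0, 227.0, 227.0, 228.0, 228.0, 230.0, 231.0, 232.0, 231.0, 231.0, 230.0, 229.0, 228.0, 227.0, 228.0, 229.0, 230.0, 232.0, 233.0, 217.0, 148.0, 116.0, 116.0, 117.0, 117.0, 117.0, 117.0, 117.0, 117.0, 117.0, 116.0, 116.0, 117.0, 116.0, 116.0, 115.0, 115.0, 113.0, 111.0, 114.0, 104.0, 72.0, 46.0, 45.0, 46.0, 45.0, 48.0, 50.0, 51.0, 49.0, 55.0, 69.0, 82.0, 101.0, 154.0, 216.0, 230.0, 220.0, 212.0, 213.0]
```

Emit:
servo_tool --motion '[{"offset":[0,0.04,0.001],"roll":0,"claw":1},{"offset":[0,0.0405,0],"roll":0,"claw":1},{"offset":[0.04,0,0],"roll":0,"claw":1},{"offset":[0.04,0,0],"roll":0,"claw":1},{"offset":[0.03,0,0],"roll":0,"claw":1},{"offset":[0.03,0,0],"roll":0,"claw":1},{"offset":[0.03,0,0],"roll":0,"claw":1},{"offset":[0.014,0,0],"roll":0,"claw":1},{"offset":[0,0,0],"roll":0,"claw":1}]'

```text
clock: 5.12
tool_pos: [0.5256, -0.2956, 0.0419]
orientation: [-9.9, 89.9, 170.0]
force: [-0.5, 0.9, 1.0]
opening: 0.0877
```

```bash
python3 -c "
from h import *
to([.526,-.2975,.043]); snap('wrist','w3')"
```

```text
t 5.12 tcp [ 0.5256 -0.2956  0.0419] F [-0.5   0.9   0.97] open 0.0877 J [-10.8  24.  -21.1   0.  -45.   10.8]
[[-0.002, -0.0, -1.0], [0.0, -1.0, 0.0], [-1.0, -0.0, 0.002]]
offset [-0.0011  0.0019 -0.0004]
```

View pics/w3.png

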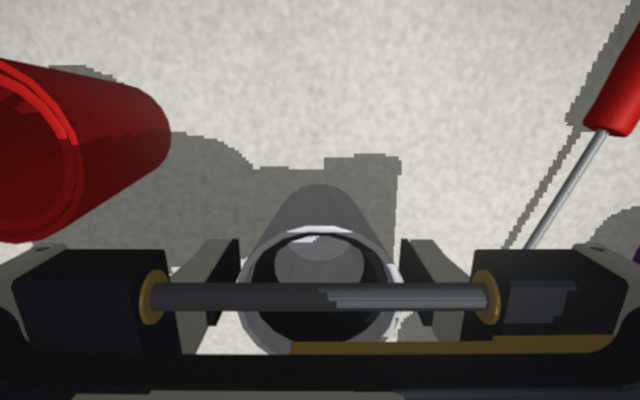

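Emit:
servo_tool --motion '[{"offset":[0,0.001,0],"roll":0,"claw":0.7},{"offset":[0,0,0],"roll":0,"claw":0.3},{"offset":[0,0,0],"roll":0,"claw":0},{"offset":[0,0,0],"roll":0,"claw":-0.3},{"offset":[0,0,0],"roll":0,"claw":-0.3},{"offset":[0,0,0],"roll":0,"claw":-0.3}]'

```text
clock: 5.92
tool_pos: [0.526, -0.2976, 0.0435]
orientation: [156.9, 89.9, -23.2]
force: [-1.8, 0.5, 5.9]
opening: 0.0682
```

Emit:
servo_tool --motion '[{"offset":[-0.01,0,0],"roll":0,"claw":-0.3},{"offset":[-0.02,0,0],"roll":0,"claw":-0.3},{"offset":[-0.03,0,0],"roll":0,"claw":-0.3},{"offset":[-0.04,0,0],"roll":0,"claw":-0.3},{"offset":[-0.02,0,0],"roll":0,"claw":-0.3},{"offset":[0,0,0],"roll":0,"claw":-0.3}]'

```text
clock: 6.68
tool_pos: [0.5262, -0.2976, 0.1642]
orientation: [169.9, 89.8, -10.2]
force: [-0.1, -0.3, -3.4]
opening: 0.068
```

Run:
```python
from h import *
to([.531,.042,.162])
a=snap('wrist','w4')['frame'];b=snap('scene','s4')['frame'];t=snap('top','t4')
cv2.imwrite('pics/c4.png',cv2.resize(np.hstack([a[100:400,150:490],b[130:330,130:330].repeat(1,0)[:300].copy() if 0 else cv2.resize(b[160:310,130:300],(340,300))]),None,fx=1.1,fy=1.1))
```

```text
t 6.67 tcp [ 0.5262 -0.2976  0.1642] F [-0.08 -0.3  -3.4 ] open 0.068 J [-11.   16.6 -13.6  -0.  -59.6  10.9]
[[0.003, -0.002, -1.0], [-0.001, -1.0, 0.002], [-1.0, 0.001, -0.003]]
offset [ 0.002  -0.3396 -0.0043]
```

View pics/c4.png

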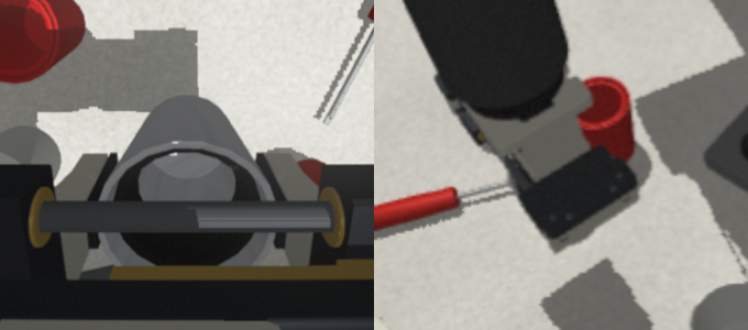

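Held: 68 mm opening and about 3 N load. Moving over the pan.

Emit:
servo_tool --motion '[{"offset":[0,-0.02,0],"roll":0,"claw":-0.3},{"offset":[0,-0.04,-0.001],"roll":0,"claw":-0.3},{"offset":[0,-0.05,-0.001],"roll":0,"claw":-0.3},{"offset":[0,-0.05,-0.001],"roll":0,"claw":-0.3},{"offset":[0,-0.05,-0.001],"roll":0,"claw":-0.3},{"offset":[0,-0.05,0],"roll":0,"claw":-0.3},{"offset":[0,-0.04,0],"roll":0,"claw":-0.3},{"offset":[0,-0.03,0],"roll":0,"claw":-0.3},{"offset":[0,-0.01,0],"roll":0,"claw":-0.3},{"offset":[0.02,0,0],"roll":0,"claw":-0.3},{"offset":[0.02,0,0],"roll":0,"claw":-0.3},{"offset":[0.01,0,0],"roll":0,"claw":-0.3}]'

```text
clock: 8.32
tool_pos: [0.5289, 0.0421, 0.111]
orientation: [21.4, 89.8, -158.7]
force: [0.4, 0.3, -3.0]
opening: 0.0677
```

Emit:
servo_tool --motion '[{"offset":[0.002,0,0],"roll":0,"claw":-0.3},{"offset":[0,0,0],"roll":0,"claw":-0.3}]'

```text
clock: 8.57
tool_pos: [0.5303, 0.0425, 0.1109]
orientation: [176.5, 90.0, -3.6]
force: [-0.4, 0.3, -2.3]
opening: 0.0679
```

Run:
```python
from h import *
to([.531,.042,.107])
a=snap('wrist','w5')['frame'];b=snap('scene','s5')['frame'];snap('top','t5')
cv2.imwrite('pics/c5.png',np.hstack([a[100:400,150:490],cv2.resize(b[130:280,260:430],(340,300))]))
```

```text
t 8.57 tcp [0.5303 0.0425 0.1109] F [-0.39  0.3  -2.33] open 0.0679 J [ 25.7  13.3 -26.2   0.  -50.4 -25.8]
[[0.0, -0.002, -1.0], [-0.0, -1.0, 0.002], [-1.0, 0.0, -0.0]]
offset [ 0.0039  0.0005 -0.0007]
```

View pics/c5.png

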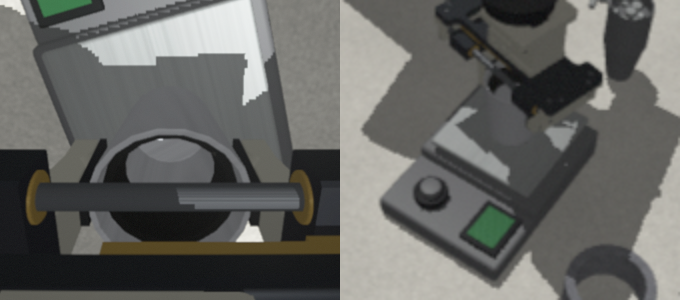

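Holder centred just above the pan. Lowering in small steps.

Emit:
servo_tool --motion '[{"offset":[0.002,0,0],"roll":0,"claw":-0.3},{"offset":[0,0,0],"roll":0,"claw":-0.3}]'

```text
clock: 8.98
tool_pos: [0.53, 0.0426, 0.1086]
orientation: [-130.8, 90.0, 49.1]
force: [0.9, -0.1, -3.9]
opening: 0.0676
```

Emit:
servo_tool --motion '[{"offset":[0.001,0,0],"roll":0,"claw":-0.3},{"offset":[0,0,0],"roll":0,"claw":-0.3}]'

```text
clock: 9.22
tool_pos: [0.5301, 0.0426, 0.1076]
orientation: [148.5, 90.0, -31.6]
force: [0.4, 0.3, -2.9]
opening: 0.0684
```

Emit:
servo_tool --motion '[{"offset":[0.001,0,0],"roll":0,"claw":-0.3},{"offset":[0,0,0],"roll":0,"claw":-0.3}]'

```text
clock: 9.48
tool_pos: [0.5301, 0.0426, 0.1068]
orientation: [-179.7, 90.0, 0.3]
force: [-1.9, -0.5, 1.1]
opening: 0.068
```

Contact: the load went from −3 to +1 N. Releasing in place.

Emit:
servo_tool --motion '[{"offset":[0,0,0],"roll":0,"claw":0.65},{"offset":[0,0,0],"roll":0,"claw":0.8},{"offset":[0,0,0],"roll":0,"claw":1},{"offset":[0,0,0],"roll":0,"claw":1}]'

```text
clock: 9.98
tool_pos: [0.5301, 0.0426, 0.1066]
orientation: [-171.3, 90.0, 8.6]
force: [0.1, 0.3, 1.3]
opening: 0.0871
```

Emit:
servo_tool --motion '[{"offset":[-0.02,0,0],"roll":0,"claw":1},{"offset":[-0.03,0,0],"roll":0,"claw":1},{"offset":[-0.05,0,0],"roll":0,"claw":1},{"offset":[-0.05,0,0],"roll":0,"claw":1},{"offset":[0,0,0],"roll":0,"claw":1}]'

```text
clock: 10.6
tool_pos: [0.5322, 0.0431, 0.2611]
orientation: [-162.6, 89.5, 17.4]
force: [0.3, -0.1, -1.6]
opening: 0.0876
```

Run:
```python
from h import *
to([.528,-.080,.1])
S=snap('wrist','w6'); a=S['frame'];b=snap('scene','s6')['frame']
cv2.imwrite('pics/c6.png',np.hstack([a[0:300,150:490],cv2.resize(b[130:280,260:430],(340,300))]))
P=cloud(S);z=P[...,2]
np.set_printoptions(linewidth=250)
for hz in(.152,):
    m=((z>hz-.006)&(z<hz+.007)).astype(np.uint8); m[240:]=0
    c=max(cv2.findContours(m,0,1)[0],key=cv2.contourArea); h=cv2.convexHull(c).reshape(-1,2).astype(float)
    print(h.min(0),h.max(0)); q=onplane(S,h,hz); print(cv2.fitEllipse((q[:,:2]*1000).astype(np.float32)))
```

```text
t 10.6 tcp [0.5322 0.0431 0.2611] F [ 0.35 -0.11 -1.6 ] open 0.0876 J [ 25.7   5.7 -14.3   0.1 -69.5 -25.8]
[[0.008, -0.001, -1.0], [0.002, -1.0, 0.001], [-1.0, -0.002, -0.008]]
offset [0.1607 0.1235 0.0054]
[284. 156.] [362. 231.]
((529.9778442382812, 42.30170440673828), (68.79185485839844, 69.47996520996094), 179.6615447998047)
```

View pics/c6.png

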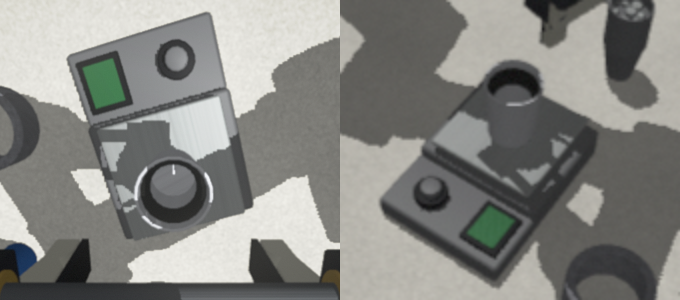

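The holder stands upright on the pan at (0.530, 0.042). Now locating the key at wrist pixel (325,58).

Run:
```python
from h import *
S=load('w6');P=cloud(S);z=P[...,2]
c=P[30:90,290:360]; m=(c[...,2]>.046)&(c[...,2]<.06); q=c[m]; print(m.sum(),np.median(q,0).round(4),cv2.minEnclosingCircle((q[:,:2]*1000).astype(np.float32)))
g=cv2.cvtColor(S['frame'],cv2.COLOR_BGR2HSV)[...,2]; print(g[58,298:354].tolist()); print(g[32:86,325].tolist())
o=onplane(S,[[325.5,58.5]],.052);print(o.round(4))
```

```text
490 [ 0.5268 -0.078   0.0522] ((526.644287109375, -78.29293060302734), 13.003484725952148)
[141, 140, 142, 143, 144, 142, 131, 90, 70, 57, 53, 55, 56, 52, 46, 44, 62, 96, 122, 132, 134, 135, 137, 139, 140, 143, 144, 146, 147, 148, 151, 152, 153, 156, 156, 158, 161, 159, 151, 128, 86, 67, 67, 68, 68, 69, 86, 126, 147, 152, 151, 150, 151, 151, 151, 152]
[139, 140, 140, 140, 141, 141, 130, 95, 58, 54, 57, 58, 57, 64, 90, 122, 135, 139, 140, 141, 141, 143, 144, 144, 144, 145, 146, 147, 145, 146, 144, 144, 145, 146, 144, 144, 143, 134, 112, 82, 61, 60, 63, 62, 64, 62, 58, 70, 115, 147, 152, 152, 151, 152]
[[ 0.5273 -0.0785  0.052 ]]
```

Emit:
servo_tool --motion '[{"offset":[0,0.03,0],"roll":0,"claw":0.5},{"offset":[0,0.045,0],"roll":0,"claw":-0.5},{"offset":[0,0.03,0],"roll":0,"claw":-1},{"offset":[0,0.0175,0],"roll":0,"claw":-1},{"offset":[0.04,0,0],"roll":0,"claw":-1},{"offset":[0.04,0,0],"roll":0,"claw":-1},{"offset":[0.04,0,0],"roll":0,"claw":-1},{"offset":[0.03,0,0],"roll":0,"claw":-1},{"offset":[0.01,0,0],"roll":0,"claw":-1},{"offset":[0,0,0],"roll":0,"claw":-1}]'

```text
clock: 11.95
tool_pos: [0.5297, -0.0799, 0.0962]
orientation: [17.9, 89.9, -162.1]
force: [-0.2, -0.7, 0.7]
opening: 0.0007
```

Run:
```python
from h import *
to([.528,-.080,.1])
a=snap('wrist','w7')['frame'];b=snap('scene','s7')['frame']
cv2.imwrite('pics/c7.png',np.hstack([a[100:400,150:490],cv2.resize(b[130:280,240:410],(340,300))]))
```

```text
t 11.95 tcp [ 0.5297 -0.0799  0.0962] F [-0.2  -0.72  0.7 ] open 0.0007 J [ 12.4  14.7 -26.7   0.  -48.7 -12.5]
[[-0.001, -0.001, -1.0], [-0.0, -1.0, 0.001], [-1.0, 0.0, 0.001]]
offset [-0.0038  0.0001  0.0017]
```

View pics/c7.png

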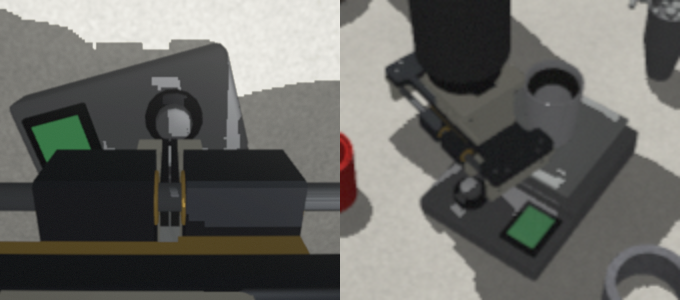

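Emit:
servo_tool --motion '[{"offset":[0.02,-0.0015,0.0025],"roll":0,"claw":-1},{"offset":[0.02,0,0],"roll":0,"claw":-1},{"offset":[0.005,0,0],"roll":0,"claw":-1},{"offset":[0.002,0,0],"roll":0,"claw":-1},{"offset":[0,0,0],"roll":0,"claw":-1}]'

```text
clock: 12.68
tool_pos: [0.5277, -0.0784, 0.0504]
orientation: [-175.7, 90.0, 4.3]
force: [-2.0, -0.4, 2.9]
opening: 0.0003
```

Emit:
servo_tool --motion '[{"offset":[0.002,0,0],"roll":0,"claw":-1},{"offset":[0,0,0],"roll":0,"claw":-1}]'

```text
clock: 12.92
tool_pos: [0.5278, -0.0784, 0.048]
orientation: [-177.0, 89.9, 2.9]
force: [-1.5, 0.4, 3.7]
opening: -0.0001
```

Emit:
servo_tool --motion '[{"offset":[0.0015,0,0],"roll":0,"claw":-1},{"offset":[0,0,0],"roll":0,"claw":-1}]'

```text
clock: 13.18
tool_pos: [0.5278, -0.0784, 0.0463]
orientation: [178.0, 90.0, -2.1]
force: [-2.0, 0.9, 4.6]
opening: 0.0001
```

Emit:
servo_tool --motion '[{"offset":[0.0015,0,0],"roll":0,"claw":-1},{"offset":[0,0,0],"roll":0,"claw":-1}]'

```text
clock: 13.42
tool_pos: [0.5279, -0.0784, 0.046]
orientation: [166.3, 89.9, -13.8]
force: [-5.7, 0.3, 18.9]
opening: 0.0
```

Emit:
servo_tool --motion '[{"offset":[0.001,0,0],"roll":0,"claw":-1},{"offset":[0,0,0],"roll":0,"claw":-1}]'

```text
clock: 13.68
tool_pos: [0.5279, -0.0784, 0.0459]
orientation: [165.5, 89.9, -14.5]
force: [-9.3, 2.5, 27.2]
opening: 0.0005
```

Key bottomed out (force jumped from 5 to 27 N at the end stop). Retracting and going to the nut cup at (0.511, 0.259).

Emit:
servo_tool --motion '[{"offset":[-0.02,0,0],"roll":0,"claw":-1},{"offset":[-0.06,0,0],"roll":0,"claw":-1},{"offset":[-0.06,0,0],"roll":0,"claw":-1},{"offset":[-0.06,0,0],"roll":0,"claw":-1},{"offset":[0,-0.03,0],"roll":0,"claw":-1},{"offset":[0,-0.05,0],"roll":0,"claw":-0.5},{"offset":[0,-0.05,0],"roll":0,"claw":0},{"offset":[0,-0.05,0.004],"roll":0,"claw":0.5},{"offset":[0,-0.05,0.004],"roll":0,"claw":1},{"offset":[0,-0.05,0.004],"roll":0,"claw":1},{"offset":[0,0,0],"roll":0,"claw":1}]'

```text
clock: 15.05
tool_pos: [0.5155, 0.2047, 0.2428]
orientation: [-26.1, 90.0, 154.0]
force: [-0.0, -0.7, 0.5]
opening: 0.0548
```

Run:
```python
from h import *
to([.511,.259,.076])
S=snap('wrist','w8')
S2=snap('scene','s8')
P=cloud(S);z=P[...,2]; hz=.126
m=((z>hz-.006)&(z<hz+.007)).astype(np.uint8); m[240:]=0
c=max(cv2.findContours(m,0,1)[0],key=cv2.contourArea); h=cv2.convexHull(c).reshape(-1,2).astype(float)
print(h.min(0),h.max(0)); q=onplane(S,h,hz); print(cv2.fitEllipse((q[:,:2]*1000).astype(np.float32)))
```

```text
t 15.05 tcp [0.5155 0.2047 0.2428] F [-0.02 -0.71  0.49] open 0.0548 J [ 41.9   8.6 -13.2  -0.  -68.1 -41.8]
[[-0.0, 0.002, -1.0], [0.0, -1.0, -0.002], [-1.0, -0.0, 0.0]]
offset [ 0.1668 -0.0543  0.0043]
[ 37. 143.] [ 86. 198.]
((751.3690185546875, 184.17291259765625), (51.05427551269531, 55.64562225341797), 95.61347198486328)
```

View pics/w8.png

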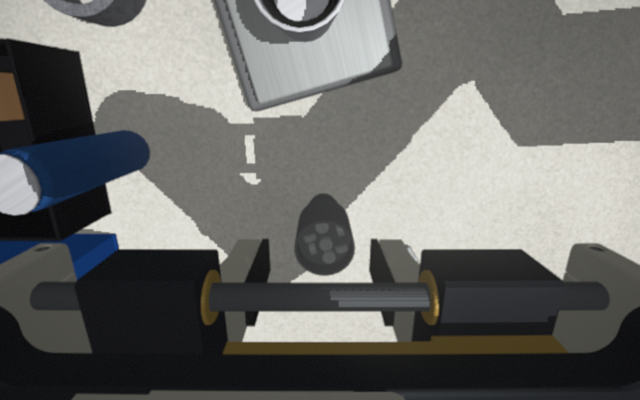

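The nut cup is at (325,240); the mask picked the spray can by mistake, so I'll re-measure inside a box.

Run:
```python
from h import *
S=load('w8')
P=cloud(S);z=P[...,2]; hz=.126
m=np.zeros(z.shape,np.uint8); m[190:278,285:365]=((z>hz-.006)&(z<hz+.007))[190:278,285:365]
c=max(cv2.findContours(m,0,1)[0],key=cv2.contourArea); h=cv2.convexHull(c).reshape(-1,2).astype(float)
print(h.min(0),h.max(0)); q=onplane(S,h,hz); print(cv2.fitEllipse((q[:,:2]*1000).astype(np.float32)))
```

```text
[294. 218.] [354. 275.]
((510.9106140136719, 258.2239990234375), (57.850364685058594, 60.457759857177734), 2.6982367038726807)
```

Emit:
servo_tool --motion '[{"offset":[0,-0.03,0.0045],"roll":0,"claw":1},{"offset":[0,-0.024,0],"roll":0,"claw":1},{"offset":[0,0,0],"roll":0,"claw":1},{"offset":[0.03,0,0],"roll":0,"claw":1},{"offset":[0.04,0,0],"roll":0,"claw":1},{"offset":[0.04,0,0],"roll":0,"claw":1},{"offset":[0.03,0,0],"roll":0,"claw":1},{"offset":[0.02,0,0],"roll":0,"claw":1},{"offset":[0.007,0,0],"roll":0,"claw":1},{"offset":[0,0,0],"roll":0,"claw":1}]'

```text
clock: 16.4
tool_pos: [0.5115, 0.2553, 0.0766]
orientation: [66.1, 90.0, -114.0]
force: [0.2, -0.0, 1.1]
opening: 0.0874
```

Run:
```python
from h import *
to([.511,.2585,.076])
S=snap('wrist','w9')
```

```text
t 16.4 tcp [0.5115 0.2553 0.0766] F [ 0.2  -0.    1.09] open 0.0874 J [ 46.1  19.1 -23.4   0.  -47.6 -46.2]
[[-0.0, -0.002, -1.0], [-0.0, -1.0, 0.002], [-1.0, 0.0, 0.0]]
offset [ 0.0006 -0.0032  0.0005]
```

View pics/w9.png

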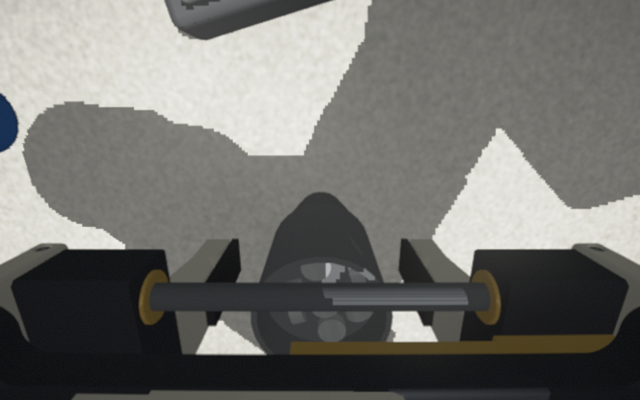

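Emit:
servo_tool --motion '[{"offset":[0,-0.003,0],"roll":0,"claw":1},{"offset":[0,0,0],"roll":0,"claw":0.6},{"offset":[0,0,0],"roll":0,"claw":0.35},{"offset":[0,0,0],"roll":0,"claw":0},{"offset":[0,0,0],"roll":0,"claw":-0.3},{"offset":[0,0,0],"roll":0,"claw":-0.3},{"offset":[0,0,0],"roll":0,"claw":-0.3}]'

```text
clock: 17.32
tool_pos: [0.5113, 0.2586, 0.0766]
orientation: [26.3, 90.0, -153.8]
force: [-1.1, -0.5, 2.1]
opening: 0.0577
```

Emit:
servo_tool --motion '[{"offset":[-0.005,0,0],"roll":0,"claw":-0.3},{"offset":[-0.02,0,0],"roll":0,"claw":-0.3},{"offset":[-0.04,0,0],"roll":0,"claw":-0.3},{"offset":[-0.04,0,0],"roll":0,"claw":-0.3},{"offset":[-0.04,0,0],"roll":0,"claw":-0.3},{"offset":[-0.005,0,0],"roll":0,"claw":-0.3},{"offset":[0,0,0],"roll":0,"claw":-0.3},{"offset":[0,0,0],"roll":0,"claw":-0.3}]'

```text
clock: 18.32
tool_pos: [0.5105, 0.2581, 0.2249]
orientation: [35.7, 89.8, -144.4]
force: [-0.6, 0.7, -2.5]
opening: 0.0575
```

Run:
```python
from h import *
to([.53,.0423,.3])
S=snap('wrist','w10');T=snap('scene','s10');snap('top','t10')
cv2.imwrite('pics/c10.png',np.hstack([S['frame'][100:400,150:490],cv2.resize(T['frame'][60:260,280:480],(400,300))]))
```

```text
t 18.32 tcp [0.5105 0.2581 0.2249] F [-0.63  0.75 -2.51] open 0.0575 J [ 46.4  11.1 -12.6  -0.  -66.5 -46.5]
[[-0.002, -0.002, -1.0], [-0.002, -1.0, 0.002], [-1.0, 0.002, 0.002]]
offset [-0.0748  0.2159 -0.0197]
```

View pics/c10.png

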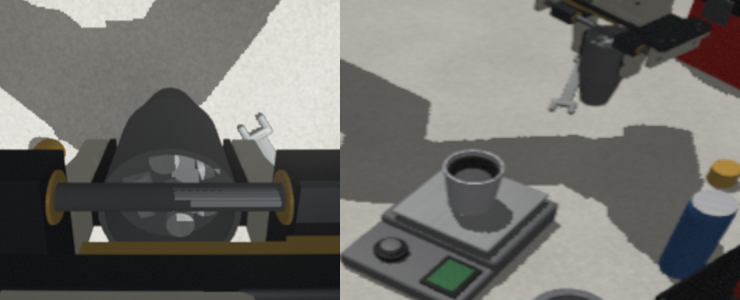

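View pics/t10.png

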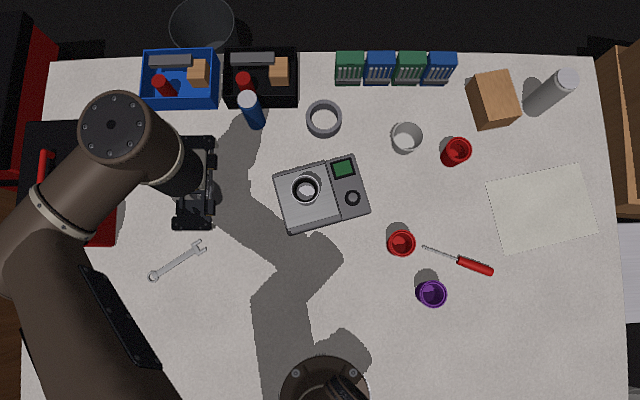

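Cup held upright. Raising and moving over the holder.

Emit:
servo_tool --motion '[{"offset":[-0.02,0,0],"roll":0,"claw":-0.3},{"offset":[-0.012,0.01,0],"roll":0,"claw":-0.3},{"offset":[0,0.03,-0.004],"roll":0,"claw":-0.3},{"offset":[0,0.04,-0.004],"roll":0,"claw":-0.3},{"offset":[0,0.04,-0.004],"roll":0,"claw":-0.3},{"offset":[0,0.04,-0.004],"roll":0,"claw":-0.3},{"offset":[0,0.03,-0.003],"roll":0,"claw":-0.3},{"offset":[0,0.02,0],"roll":0,"claw":-0.3},{"offset":[0,0.0055,0],"roll":0,"claw":-0.3},{"offset":[0,0,0],"roll":0,"claw":-0.3},{"offset":[0,0,0],"roll":0,"claw":-0.3}]'

```text
clock: 19.85
tool_pos: [0.53, 0.0438, 0.2585]
orientation: [-94.9, 90.0, 85.0]
force: [0.8, 0.6, -2.6]
opening: 0.0578
```

Run:
```python
from h import *
to([.5301,.0426,.235])
S=snap('wrist','w11');T=snap('scene','s11')
cv2.imwrite('pics/c11.png',np.hstack([S['frame'][100:400,150:490],cv2.resize(T['frame'][100:250,260:460],(400,300))]))
```

```text
t 19.85 tcp [0.53   0.0438 0.2585] F [ 0.8   0.62 -2.65] open 0.0578 J [ 25.9   5.8 -14.4  -0.  -69.7 -25.9]
[[0.0, -0.001, -1.0], [0.0, -1.0, 0.001], [-1.0, -0.0, -0.0]]
offset [ 0.0235  0.0012 -0.0001]
```

View pics/c11.png

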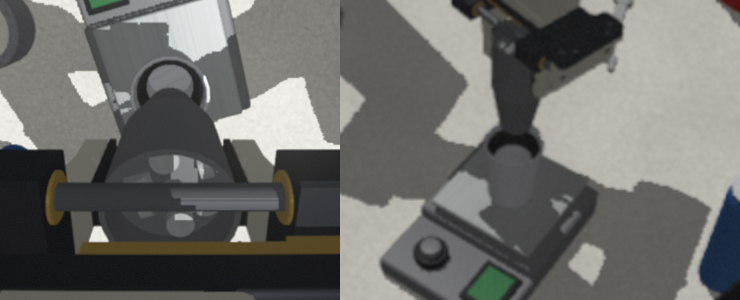

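Run:
```python
from h import *
from scipy.optimize import least_squares
def fit(P,rf,z0): # axis vertical; radius function of z
    f=lambda p: np.hypot(P[:,0]-p[0],P[:,1]-p[1])-rf(P[:,2]-z0)
    r=least_squares(f,[.53,.043],loss='soft_l1',f_scale=.001); return r.x.round(4), np.abs(r.fun).mean().round(4),len(P)
hold=lambda z:.028+.007*z/.088
cup=lambda z:np.where(z<.06,.018+.01*z/.06,.029)
def sel(P,lo,hi): 
    P=P.reshape(-1,3); P=P[~np.isnan(P[:,0])]; return P[(np.hypot(P[:,0]-.53,P[:,1]-.043)<.045)&(P[:,2]>lo)&(P[:,2]<hi)]
for n in['s10','s11']:
    P=cloud(load(n)); Q=sel(P,.08,.145); ok=np.hypot(Q[:,0]-.53,Q[:,1]-.043)>.024
    print(n,'holder',fit(Q[ok],hold,.0635))
    if n=='s11':
        for lo,hi in((.184,.205),(.205,.225),(.225,.24)):
            Q=sel(P,lo,hi); ok=np.hypot(Q[:,0]-.53,Q[:,1]-.043)<.034; print('cup',lo,fit(Q[ok],cup,.182))
P=cloud(load('w11'))
for lo,hi in((.184,.205),(.205,.225),(.225,.24)):
    Q=sel(P,lo,hi); ok=np.hypot(Q[:,0]-.53,Q[:,1]-.043)<.034; print('w cup',lo,fit(Q[ok],cup,.182))
Q=sel(P,.09,.158); ok=np.hypot(Q[:,0]-.53,Q[:,1]-.043)>.031; print('w hold',fit(Q[ok],hold,.0635))
```

```text
s10 holder (array([0.5314, 0.0414]), np.float64(0.0022), 781)
s11 holder (array([0.5313, 0.0415]), np.float64(0.0021), 738)
cup 0.184 (array([0.5309, 0.045 ]), np.float64(0.0005), 85)
cup 0.205 (array([0.531 , 0.0448]), np.float64(0.0006), 103)
cup 0.225 (array([0.5309, 0.045 ]), np.float64(0.0006), 88)
w cup 0.184 (array([0.5299, 0.0445]), np.float64(0.0001), 97)
w cup 0.205 (array([0.53  , 0.0445]), np.float64(0.0001), 139)
w cup 0.225 (array([0.5301, 0.0445]), np.float64(0.0001), 105)
w hold (array([0.53  , 0.0438]), np.float64(0.0015), 829)
```

Run:
```python
from h import *
from scipy.optimize import least_squares
hold=lambda z:.028+.007*z/.088
def sel(P,lo,hi): 
    P=P.reshape(-1,3); P=P[~np.isnan(P[:,0])]; return P[(np.hypot(P[:,0]-.53,P[:,1]-.043)<.045)&(P[:,2]>lo)&(P[:,2]<hi)]
for n in['s6','s10','s11','t10','w6','w11']:
    S=load(n);P=cloud(S)
    Q=sel(P,.075,.150); cam=S['extrinsics'][:2,3]
    c=np.array([.5305,.0425])
    for _ in range(6):
        rel=Q[:,:2]-c; r=np.hypot(*rel.T); face=(rel@(cam-c))>0
        I=Q[face&(np.abs(r-hold(Q[:,2]-.0635))<.003)]
        f=lambda p: np.hypot(I[:,0]-p[0],I[:,1]-p[1])-hold(I[:,2]-.0635)
        c=least_squares(f,c).x
    print(n,c.round(4),len(I),np.abs(f(c)).mean().round(4),end=' ')
    # rim ring
    m=((P[...,2]>.146)&(P[...,2]<.159)&(np.hypot(P[...,0]-.53,P[...,1]-.0425)<.042)&(np.hypot(P[...,0]-.53,P[...,1]-.0425)>.027)).astype(np.uint8)
    vu=np.argwhere(m)[:,::-1]
    if len(vu)>10:
        h=cv2.convexHull(vu.astype(np.int32)).reshape(-1,2).astype(float); q=onplane(S,h,.1515); print('rim',len(vu),[np.round(v,1) for v in cv2.fitEllipse((q[:,:2]*1000).astype(np.float32))[:2]])
    else: print()
```

```text
s6 [0.5304 0.0423] 506 0.0008 rim 146 [array([533. ,  39.8]), array([70.8, 72.2])]
s10 [0.5303 0.0423] 509 0.0008 rim 145 [array([533.1,  40. ]), array([70.7, 72. ])]
s11 [0.5304 0.0423] 504 0.0008 rim 106 [array([533.2,  39.9]), array([69.3, 71.3])]
t10 [0.5319 0.043 ] 49 0.0005 rim 139 [array([531.1,  42.1]), array([68.8, 69. ])]
w6 [0.5333 0.0432] 376 0.0011 rim 1030 [array([530. ,  42.5]), array([68.9, 69.6])]
w11 [0.5335 0.0432] 375 0.0011 rim 607 [array([530.1,  42.3]), array([68.9, 69.5])]
```

Wrist and scene views agree that the cup is about 2 mm too far in +y relative to the holder, while x matches. Correcting and lowering part way.

Emit:
servo_tool --motion '[{"offset":[0,0.002,0],"roll":0,"claw":-0.3},{"offset":[0.015,0,0],"roll":0,"claw":-0.3},{"offset":[0.015,0,0],"roll":0,"claw":-0.3},{"offset":[0.015,0,0],"roll":0,"claw":-0.3},{"offset":[0.01,0,0],"roll":0,"claw":-0.3},{"offset":[0.008,0,0],"roll":0,"claw":-0.3},{"offset":[0,0,0],"roll":0,"claw":-0.3},{"offset":[0,0,0],"roll":0,"claw":-0.3}]'

```text
clock: 20.95
tool_pos: [0.5304, 0.0412, 0.196]
orientation: [-170.1, 90.0, 9.8]
force: [0.1, 0.3, -1.8]
opening: 0.0578
```

Run:
```python
from h import *
from scipy.optimize import least_squares
o,R=st(); z0=o['tool_pos'][2]-.0766
cup=lambda z:np.where(z<.06,.018+.01*z/.06,.029)
hold=lambda z:.028+.007*z/.088
for n,cam in(('wrist','w12'),('scene','s12')):
    S=snap(n,cam);P=cloud(S).reshape(-1,3);P=P[~np.isnan(P[:,0])]; P=P[np.hypot(P[:,0]-.53,P[:,1]-.0425)<.045]
    Q=P[(P[:,2]>.159)&(P[:,2]<z0+.068)&(np.hypot(P[:,0]-.53,P[:,1]-.0425)<.033)]
    f=lambda p: np.hypot(Q[:,0]-p[0],Q[:,1]-p[1])-cup(Q[:,2]-z0)
    r=least_squares(f,[.53,.0425]); print(n,'cup',r.x.round(4),len(Q),np.abs(r.fun).mean().round(4))
    if n=='scene':
        c=np.array([.5305,.0425]);cm=S['extrinsics'][:2,3];Q=P[(P[:,2]>.075)&(P[:,2]<.15)]
        for _ in range(6):
            rel=Q[:,:2]-c;I=Q[(rel@(cm-c)>0)&(np.abs(np.hypot(*rel.T)-hold(Q[:,2]-.0635))<.003)]
            g=lambda p: np.hypot(I[:,0]-p[0],I[:,1]-p[1])-hold(I[:,2]-.0635); c=least_squares(g,c).x
        print('holder',c.round(4))
    else: W=S
    if n=='scene': T=S
cv2.imwrite('pics/c12.png',np.hstack([W['frame'][100:400,150:490],cv2.resize(T['frame'][100:250,260:460],(400,300))]))
```

```text
t 20.95 tcp [0.5304 0.0412 0.196 ] F [ 0.06  0.32 -1.82] open 0.0578 J [ 25.6   8.4 -19.9   0.  -61.6 -25.7]
[[0.001, -0.001, -1.0], [0.0, -1.0, 0.001], [-1.0, -0.0, -0.001]]
wrist cup [0.5304 0.0419] 422 0.0001
scene cup [0.5308 0.0412] 152 0.0007
holder [0.5304 0.0423]
```

View pics/c12.png

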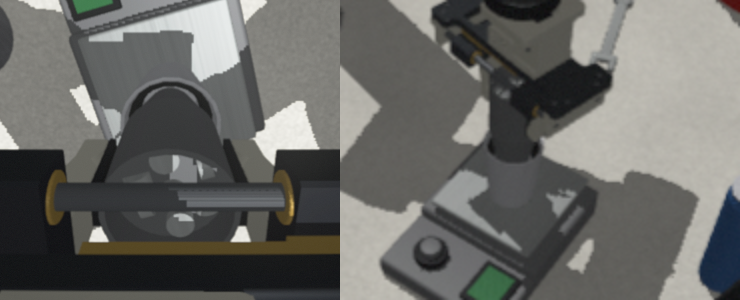

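Emit:
servo_tool --motion '[{"offset":[0,-0.0006,0],"roll":0,"claw":-0.3},{"offset":[0.007,0,0],"roll":0,"claw":-0.3},{"offset":[0.007,0,0],"roll":0,"claw":-0.3},{"offset":[0.004,0,0],"roll":0,"claw":-0.3},{"offset":[0,0,0],"roll":0,"claw":-0.3},{"offset":[0,0,0],"roll":0,"claw":-0.3}]'

```text
clock: 21.8
tool_pos: [0.5301, 0.0417, 0.1776]
orientation: [136.7, 90.0, -43.3]
force: [-0.5, 0.2, -2.7]
opening: 0.0574
```

Emit:
servo_tool --motion '[{"offset":[0.001,0,0],"roll":0,"claw":-0.3},{"offset":[0,0,0],"roll":0,"claw":-0.3}]'

```text
clock: 22.05
tool_pos: [0.53, 0.0417, 0.1766]
orientation: [-151.9, 90.0, 28.0]
force: [-0.0, 0.4, -2.3]
opening: 0.0575
```

Emit:
servo_tool --motion '[{"offset":[0.001,0,0],"roll":0,"claw":-0.3},{"offset":[0,0,0],"roll":0,"claw":-0.3}]'

```text
clock: 22.3
tool_pos: [0.5299, 0.0417, 0.1755]
orientation: [-0.3, 90.0, 179.7]
force: [-0.3, 0.7, -2.1]
opening: 0.0575
```

Emit:
servo_tool --motion '[{"offset":[0.001,0,0],"roll":0,"claw":-0.3},{"offset":[0,0,0],"roll":0,"claw":-0.3}]'

```text
clock: 22.55
tool_pos: [0.53, 0.0417, 0.1745]
orientation: [-72.7, 90.0, 107.2]
force: [-0.7, 0.5, -2.0]
opening: 0.0578
```

Emit:
servo_tool --motion '[{"offset":[0.001,0,0],"roll":0,"claw":-0.3},{"offset":[0,0,0],"roll":0,"claw":-0.3}]'

```text
clock: 22.8
tool_pos: [0.5301, 0.0418, 0.1736]
orientation: [-155.2, 90.0, 24.8]
force: [0.3, 0.2, -2.7]
opening: 0.0578
```

Emit:
servo_tool --motion '[{"offset":[0.001,0,0],"roll":0,"claw":-0.3},{"offset":[0,0,0],"roll":0,"claw":-0.3}]'

```text
clock: 23.05
tool_pos: [0.5302, 0.0418, 0.1726]
orientation: [-153.9, 90.0, 26.1]
force: [0.4, 0.6, -3.3]
opening: 0.0576
```

Emit:
servo_tool --motion '[{"offset":[0.0007,0,0],"roll":0,"claw":-0.3},{"offset":[0,0,0],"roll":0,"claw":-0.3}]'

```text
clock: 23.3
tool_pos: [0.5301, 0.0418, 0.172]
orientation: [-154.9, 90.0, 25.0]
force: [0.0, 1.9, -1.9]
opening: 0.0576
```

Emit:
servo_tool --motion '[{"offset":[0.0007,0,0],"roll":0,"claw":-0.3},{"offset":[0,0,0],"roll":0,"claw":-0.3}]'

```text
clock: 23.55
tool_pos: [0.5302, 0.0418, 0.1713]
orientation: [-156.1, 90.0, 23.8]
force: [-0.0, 1.8, -0.2]
opening: 0.0577
```

Emit:
servo_tool --motion '[{"offset":[0.0007,0,0],"roll":0,"claw":-0.3},{"offset":[0,0,0],"roll":0,"claw":-0.3}]'

```text
clock: 23.8
tool_pos: [0.5302, 0.0418, 0.1707]
orientation: [-166.6, 90.0, 13.3]
force: [0.4, 2.4, 2.2]
opening: 0.0573
```

Contact, with a +y side force of about 2 N, so the cup sits slightly too far in −y. Nudging it in +y.

Emit:
servo_tool --motion '[{"offset":[0,-0.0003,0],"roll":0,"claw":-0.3},{"offset":[0,0,0],"roll":0,"claw":-0.3}]'

```text
clock: 24.05
tool_pos: [0.5302, 0.042, 0.1706]
orientation: [171.2, 90.0, -8.9]
force: [0.0, 1.8, 2.5]
opening: 0.0576
```

Emit:
servo_tool --motion '[{"offset":[0,-0.0002,0],"roll":0,"claw":-0.3},{"offset":[0,0,0],"roll":0,"claw":-0.3}]'

```text
clock: 24.3
tool_pos: [0.5301, 0.0421, 0.1705]
orientation: [140.4, 90.0, -39.6]
force: [-0.4, -0.3, 2.3]
opening: 0.0577
```

Emit:
servo_tool --motion '[{"offset":[0.0004,0,0],"roll":0,"claw":-0.3},{"offset":[0,0,0],"roll":0,"claw":-0.3}]'

```text
clock: 24.55
tool_pos: [0.5301, 0.0421, 0.1702]
orientation: [160.7, 90.0, -19.4]
force: [-0.0, -0.8, 3.2]
opening: 0.0575
```

Run:
```python
from h import *
from scipy.optimize import least_squares
o,R=st(); print(o['moment'].round(3)); z0=o['tool_pos'][2]-.0766
cup=lambda z:np.where(z<.06,.018+.01*z/.06,.029)
hold=lambda z:.028+.007*z/.088
for n,cam in(('wrist','w13'),('scene','s13')):
    S=snap(n,cam);P=cloud(S).reshape(-1,3);P=P[~np.isnan(P[:,0])]; P=P[np.hypot(P[:,0]-.53,P[:,1]-.0425)<.045]
    Q=P[(P[:,2]>.159)&(P[:,2]<z0+.068)&(np.hypot(P[:,0]-.53,P[:,1]-.0425)<.033)]
    f=lambda p: np.hypot(Q[:,0]-p[0],Q[:,1]-p[1])-cup(Q[:,2]-z0)
    r=least_squares(f,[.53,.0425]); print(n,'cup',r.x.round(4),len(Q),np.abs(r.fun).mean().round(4))
    if n=='scene':
        c=np.array([.5305,.0425]);cm=S['extrinsics'][:2,3];Q=P[(P[:,2]>.075)&(P[:,2]<.15)]
        for _ in range(6):
            rel=Q[:,:2]-c;I=Q[(rel@(cm-c)>0)&(np.abs(np.hypot(*rel.T)-hold(Q[:,2]-.0635))<.003)]
            g=lambda p: np.hypot(I[:,0]-p[0],I[:,1]-p[1])-hold(I[:,2]-.0635); c=least_squares(g,c).x
        print('holder',c.round(4))
```

```text
t 24.55 tcp [0.5301 0.0421 0.1702] F [-0.05 -0.81  3.25] open 0.0575 J [ 25.7   9.7 -22.    0.  -58.3 -25.8]
[[0.0, -0.001, -1.0], [-0.0, -1.0, 0.001], [-1.0, 0.0, -0.0]]
[ 0.149 -0.159  0.012]
wrist cup [0.5302 0.0428] 110 0.0001
scene cup [0.531 0.043] 14 0.0007
holder [0.5305 0.0421]
```

Emit:
servo_tool --motion '[{"offset":[-0.0005,0.0001,0],"roll":0,"claw":-0.3},{"offset":[0,0,0],"roll":0,"claw":-0.3}]'

```text
clock: 24.9
tool_pos: [0.5301, 0.0421, 0.1705]
orientation: [-162.2, 90.0, 17.7]
force: [1.2, 0.9, 1.3]
opening: 0.0576
```

Load is about 4 N, of which 2.5 N is the cup's own weight. Releasing gently.

Emit:
servo_tool --motion '[{"offset":[0,0,0],"roll":0,"claw":0.32},{"offset":[0,0,0],"roll":0,"claw":0.36},{"offset":[0,0,0],"roll":0,"claw":0.42},{"offset":[0,0,0],"roll":0,"claw":0.6},{"offset":[0,0,0],"roll":0,"claw":0.8},{"offset":[0,0,0],"roll":0,"claw":1},{"offset":[0,0,0],"roll":0,"claw":1},{"offset":[0,0,0],"roll":0,"claw":1}]'

```text
clock: 25.9
tool_pos: [0.53, 0.0421, 0.1706]
orientation: [-82.9, 90.0, 97.1]
force: [0.7, -0.3, -0.6]
opening: 0.0877
```

Emit:
servo_tool --motion '[{"offset":[-0.01,0,0],"roll":0,"claw":1},{"offset":[-0.03,0,0],"roll":0,"claw":1},{"offset":[-0.04,0,0],"roll":0,"claw":1},{"offset":[-0.04,0,0],"roll":0,"claw":1},{"offset":[-0.01,0,0],"roll":0,"claw":1},{"offset":[0,0,0],"roll":0,"claw":1}]'

```text
clock: 26.65
tool_pos: [0.5301, 0.0422, 0.3013]
orientation: [-147.3, 89.9, 32.6]
force: [0.1, 0.3, -0.5]
opening: 0.0876
```

Run:
```python
from h import *
from scipy.optimize import least_squares
st()
S=snap('wrist','w14');T=snap('scene','s14');snap('top','t14')
cv2.imwrite('pics/c14.png',np.hstack([S['frame'][0:300,150:490],cv2.resize(T['frame'][100:250,260:460],(400,300))]))
for S,n in((S,'w'),(T,'s')):
    P=cloud(S);z=P[...,2];d=np.hypot(P[...,0]-.53,P[...,1]-.0425)
    top=z[(d<.032)&(z>.19)]; print(n,'cup top z pct',np.percentile(top,[50,90,97,100]).round(4))
    Q=P[(d<.04)&(z>.165)&(z<.205)]
    for lo,hi in((.165,.185),(.185,.205)):
        I=Q[(Q[:,2]>lo)&(Q[:,2]<hi)]
        if len(I)>10:
            r=least_squares(lambda p:np.hypot(I[:,0]-p[0],I[:,1]-p[1])-.029,[.53,.0425]); print(lo,r.x.round(4),len(I),np.abs(r.fun).mean())
```

```text
t 26.65 tcp [0.5301 0.0422 0.3013] F [ 0.06  0.3  -0.51] open 0.0876 J [ 25.7   4.5 -10.4  -0.  -75.  -25.8]
[[0.001, -0.001, -1.0], [0.001, -1.0, 0.001], [-1.0, -0.001, -0.001]]
w cup top z pct [0.4005 0.4101 0.4121 0.4139]
0.165 [0.5301 0.0428] 206 9.318978196236783e-05
0.185 [0.5272 0.0508] 1978 0.009446697962953339
s cup top z pct [0.2169 0.452  0.4783 0.4816]
0.165 [0.5307 0.0422] 158 0.0008645264657855091
0.185 [0.5364 0.0396] 369 0.006979804985331764
```

View pics/c14.png

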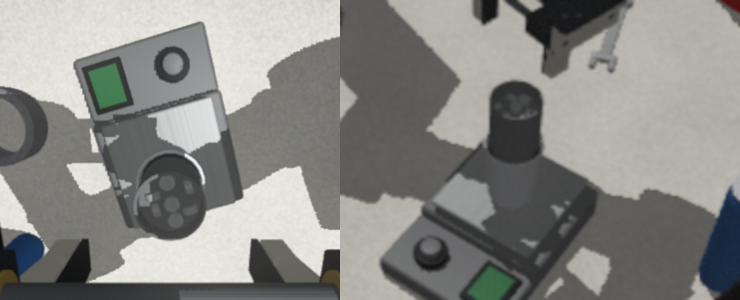

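View pics/t14.png

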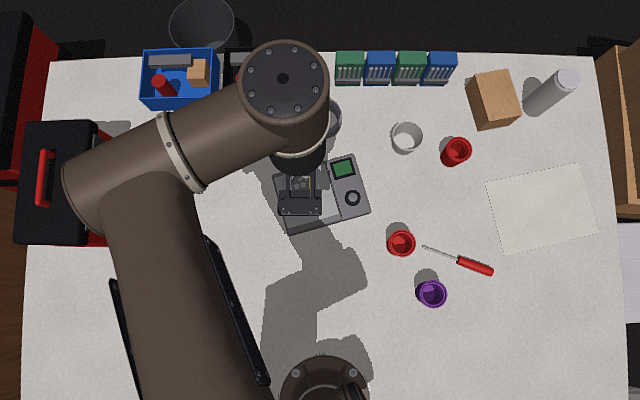

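The cup stands upright in the holder. One last check of its top's height and centre, then I hand in.

Run:
```python
from h import *
S=load('w14');P=cloud(S);z=P[...,2];d=np.hypot(P[...,0]-.53,P[...,1]-.0425)
t=(d<.032)&(z>.20)&(z<.235); print(np.percentile(z[t],[50,95,99]).round(4))
hz=.2195; m=((np.abs(z-hz)<.006)&(d<.036)).astype(np.uint8)
h=cv2.convexHull(np.argwhere(m)[:,::-1].astype(np.int32)).reshape(-1,2).astype(float); q=onplane(S,h,hz)
print('cup top',cv2.fitEllipse((q[:,:2]*1000).astype(np.float32)))
print(st()[0]['clock']); ctrl.close_job()
```

```text
[0.2071 0.2211 0.2218]
cup top ((530.2085571289062, 42.50341033935547), (57.82463455200195, 59.61103057861328), 0.4137673079967499)
t 26.8 tcp [0.5294 0.0419 0.2993] F [-0.32 -0.24  0.39] open 0.0879 J [ 25.7   4.6 -10.5  -0.  -75.  -25.8]
[[-0.002, -0.002, -1.0], [-0.001, -1.0, 0.002], [-1.0, 0.001, 0.002]]
26.8
the job is handed in; nothing more can be done
```

The job is done and handed in at about 27 s, well inside the 72 s limit; no verdict came back.

- **Holder:** I stood the aluminium holder on the pan, let go, and measured it within about 1 mm of the pan's centre.
- **Tare:** I pressed the key to its stop, where the force reached 27 N, with only the empty holder on the pan.
- **Cup:** I lowered it into the sleeve in steps of 1 mm or less. At first contact the side force showed it was off-centre, so I nudged it about 0.5 mm in +y. The push peaked at about 6 N, I eased it to about 4 N, and then opened the fingers.

**Last checks:** The cup's top centre is at (0.530, 0.0425), matching the holder at (0.530, 0.0423). Its top is at about 0.22 m, so its underside is about 31–33 mm above the holder's. The gripper is about 80 mm clear above it.

**Where views disagreed:** The wrist and scene cameras differed by 1–2 mm on absolute positions. On the cup's offset from the holder they agreed to within about 1 mm. In the final wrist picture, a second fit higher on the cup's band was spoiled by stray points, so I relied on the lower band fit and the rim fit. The gripper hid the spray can in the last top picture, and I did not re-measure the bystanders at the end. I saw no sign of the arm touching any of them.

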